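# Dial the combination of the standards case

### The arm

A 6-joint arm with a two-finger parallel gripper is mounted at the origin on the work surface. World frame = base frame: x ahead of the robot, y to its left, z up, the work surface at z = 0. Lengths are in mm, angles in rad, forces in N, time in s.
With the tool pointing down it reaches from about 400 to 925 mm from the base axis. Payload 12.5 kg.
Tool frame: the origin (TCP) lies on the centre line of the jaws, within the pads' length; the fingertips stand 19 mm ahead of it and the grasp point (between the pads) is the TCP; y points along the fingers, x is the direction in which the jaws open and shut, and the axes are right-handed (so a half turn about y gives the same grasp; the last joint's range is limited). The gripper opens to 95 mm and grips with 3 to 60 N. Pads are 20 mm wide; open, the fingers measure 119 mm over their backs; the gripper's body (75 mm by 180 mm) begins 59 mm behind the grasp point.
Start: joints at [1.206, 0.491, 1.559, -0, 1.092, -0.106], TCP at [159.932, 604.207, 233.661] pointing down, gripper open.
Joint ranges: [-3.1, 3.1], [-0.84, 2.19], [0.05, 2.79], [-1.13, 4.28], [0.06, 2.93], [-2.69, 2.69]. Speed limits (rad/s): [2.22, 2.22, 2.79, 3.14, 3.14, 3.14].

### API

Orientations are given as [roll, pitch, yaw] about the fixed x, y, z axes, in that order (R = Rz(yaw) Ry(pitch) Rx(roll)).
In Python, from cell import env gives the robot as it stands. The module is installed in compiled form; this text tells all that it offers.
- The arm moves only by the tool move_arm, never from a script. Its argument "rows" is a list of rows, each an object of numbers: "tx", "ty", "tz": the shift along the tool's x, y, z in cm; "rx", "ry", "rz": the turn, a rotation vector about the tool's x, y, z in rad; "grip": the opening in per cent of the stroke, from 0 (shut) to 100 (fully open). In form: [{"tx": .., "ty": .., "tz": .., "rx": .., "ry": .., "rz": .., "grip": ..}, ...]. A call has 1 to 10 rows; each row shifts and turns the commanded pose from where the row before left it, along the tool's axes as they then stand; what a row does not reach is not made up. A row lasts 1/12 s, in which the tool goes at most 41.7 mm and 7.16 degrees, less where a joint would pass 70% of its speed; a pose out of reach is approached as far as the arm can. A call is refused whole if a number of a shift passes 4.17 or a number of a turn 0.125, either way. A call with a gripper value outside its range is refused whole. The fingers move at their own pace and stop on an object; the grip force is fixed at half the most. Time passes only in rows, so rows that do not move let the fingers close. It gives the time, the measured TCP pose, the force and the opening at its end, in the units of the state.
- env.state(): the state, without advancing time (a new reading comes with each control period).
- env.read_camera(name): name is "scene" or "top" or "wrist"; returns (picture, depth): 400x640x3 uint8, blue, green, red; 400x640 float32, mm along the optical axis (not along the pixel's ray), 0 where there is no reading.
- env.calibration(name): a dict with "vertical_fov" (degrees; the focal length in pixels is half the picture's height over the tangent of half this angle, whatever the lens; pixels are square), "cx", "cy" (the principal point, pixels), "eye" and "rotation" of the camera in the world. Camera axes: x right, y up, looking along -z (the intrinsics and any distortion apply to the point x, -y, -z); pixel columns grow to the right and rows downward; lengths in mm; the calibration is good to about 2 mm. A picture is of the moment at which its call begins: read the wrist's pose just before it. calibration takes no time and is no camera call; for the wrist camera it gives the pose at the moment of the call.
- env.job_done(): hands the job in, once; it reports no verdict.
The state is a dict: "t": time; "joints": joint angles; "qvel": joint speeds; "tau": joint torques, N m; "eef_pos": TCP position; "tcp_rot": TCP orientation; "ft_force": force on the tool from outside, world axes, zero at the start; "moment": the same for the moment, N m; "opening": opening from 0.0 (shut) to 1.0 (fully open).
Only numpy, scipy, OpenCV 4.12 (cv2) and the standard library are available. Lean on these libraries where they do the work, as an engineer would, in place of code of your own. Each camera call takes 0.05 s, during which the arm holds its last target.

### The job

Unlock the standards case that has the teal lid and teal dial: its combination is 1, 3, 2, the dial's white pointer being brought to a brief standstill on the mark with one dot, then on the mark with three dots, then left on the mark with two dots. Then let go of the dial. Leave the dial of the look-alike grey case and the rack of vials as they are.

Things in the scene. Friction and masses are not known exactly. Their poses are not given: they have to be found in the camera images.
- teal_dial (a joint): Angle (rad) of the dial in the middle of the teal lid, counter-clockwise positive from above, relative to its case (fixed, 184 x 164 x 90 mm high, yaw within 0.35). The dark 140 mm scale under it has white marks: one dot at +0.628 (left as seen from the robot), two dots at 0 (far side), three dots at -0.628. End stops at +-0.95. Friction 0.04 N m holds it where left; no spring.
- teal_dial_grip (a point): On the teal dial's axis at grip height, 130 mm above the bench; turns with the dial. Dial: disc 56 mm across, top at 102 mm, bearing an upright bar 50 mm long, 15 mm thick, from 102 to 144 mm, centred on the axis; grip its 15 mm thickness from above. x: along the bar to its pointer end (half with the white line); y: across the bar; z: up.
- grey_dial_tip (a point): Pointer end of the dial on the look-alike case with dark grey lid and dial (sizes as the teal one): top of the bar's end, 25 mm from that dial's axis, 144 mm above the bench; x points away from the axis along the bar. Not to be turned.
- vial_rack: Loose blue rack of small clear vials, 100 x 150 mm and 54 mm high, origin under its middle, x along its 100 mm side. Not to be moved. The two cases and the rack stand side by side in any order.
Things that resemble listed ones, but are neither listed nor needed, are in the scene too. What is shaped like the part that bears teal_dial but pink or yellow is not meant.

How it is judged (in metres and radians):
On the way, in this order (a step that is already met when the one before it is completed fails the run):
1. teal dial stopped on the one-dot mark (value of joint teal_dial between 0.418 and 0.838 rad and velocity of joint teal_dial between -0.15 and 0.15 rad/s), for 0.2 s.
2. then stopped on the three-dot mark (value of joint teal_dial between -0.838 and -0.418 rad and velocity of joint teal_dial between -0.15 and 0.15 rad/s), for 0.2 s.
At the end, for the whole second after the job is handed in: After standing still for 0.2 s on the one-dot mark (0.628 rad) and then on the three-dot mark (-0.628 rad), the teal dial is at rest on the two-dot mark (0 rad), each within 0.21 rad (12 degrees); the grey dial's pointer is within 6 mm and the vial rack within 20 mm of where it started (value of joint teal_dial between -0.21 and 0.21 rad and velocity of joint teal_dial between -0.15 and 0.15 rad/s and distance of grey_dial_tip from where it was at the start of the episode below 0.006 m and distance of vial_rack from where it was at the start of the episode below 0.02 m); the robot touches nothing.
It fails at once if the grey case's dial is turned (pointer moves 6 mm or more) (distance of grey_dial_tip from where it was at the start of the episode above 0.006 m).
It fails at once if the vial rack is moved 20 mm or more (distance of vial_rack from where it was at the start of the episode above 0.02 m).
It also fails if it takes over 46 s, if anything falls off the work surface, if the arm or the gripper's body presses on something with over 40 N, if the wrist force passes 120 N, or if a joint passes its speed limit or range.

## Working session

There is one attempt and no reset: what is moved stays moved. The work goes in short steps, Python scripts to look and compute and a tool call to move; the robot and the scene stay as the last step left them, time stands still between calls to the robot, and variables do not carry over. Pictures are saved under pics/ and viewed, and the job is handed in when it is done.

Besides the shell and the picture viewer there is one more tool, called after "Call:" by a JSON object that holds its "api" and its "payload". move_arm: Moves the arm, as the interface text tells. Its arguments: {"type":"object","properties":{"rows":{"type":"array"}},"required":["rows"]}

```bash
mkdir -p pics; python3 - <<'E'
from cell import env
import cv2,numpy as np
s=env.state();print(s)
for n in ["scene","top"]:
    c=env.calibration(n);print(n,c)
    p,d=env.read_camera(n);cv2.imwrite(f"pics/{n}0.png",p);np.savez(f"{n}0.npz",p=p,d=d)
E
```

```text
{'t': 0.0, 'joints': array([ 1.20639068e+00,  4.91550125e-01,  1.55943333e+00,  2.77926066e-05,
        1.09171007e+00, -1.05611902e-01]), 'qvel': array([-0.00114849,  0.00063603, -0.0005501 , -0.00099391,  0.00168189,
        0.00196091]), 'tau': array([ 3.51937015e-03, -6.12650299e+01, -2.58178890e+01,  6.94908598e-02,
        4.81867057e-02, -6.27819281e-05]), 'eef_pos': array([159.84788146, 603.98831035, 233.07315241]), 'tcp_rot': array([-1.57065577e+00,  1.09214308e-03,  1.31198984e+00]), 'ft_force': array([-0.37754979, -0.34881572,  1.00382197]), 'moment': array([0.00308846, 0.01761643, 0.03117642]), 'opening': 0.9989174349385371}
scene {'vertical_fov': 50.68631800116817, 'cx': 321.81731364209793, 'cy': 192.07543935066153, 'eye': array([ 970.35588682, -470.9184078 ,  777.02085688]), 'rotation': array([0.81493555, 0.02064627, 0.81935906])}
top {'vertical_fov': 55.98414390503354, 'cx': 318.22348964046296, 'cy': 200.7243434870716, 'eye': array([357.83796694, -10.00051474, 989.84639374]), 'rotation': array([ 0.10303541,  0.03590995, -1.57719557])}
```

View pics/scene0.png

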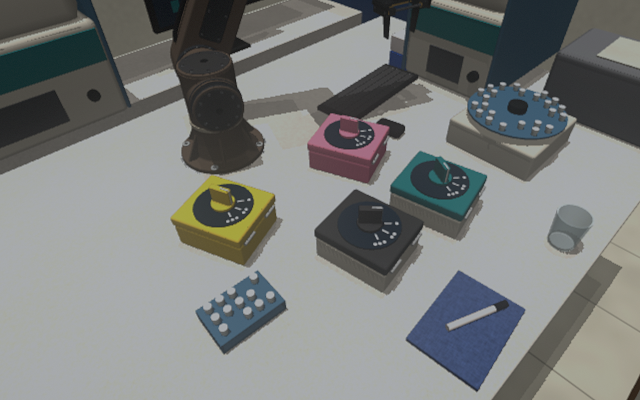

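View pics/top0.png

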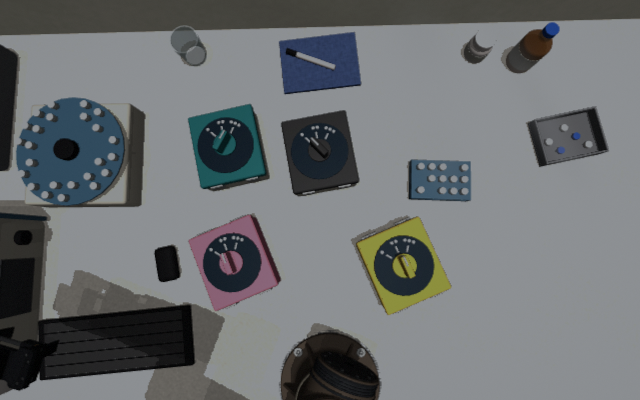

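The top view shows the four lookalikes: teal at (227,147), grey at (319,152), pink at (232,262) and yellow at (404,266). In the scene view they are at teal (440,185), grey (370,225), pink (350,140) and yellow (225,210). The target is the teal one. Next I'll measure it from both views and check a close crop.

```bash
cat >h.py <<'E'
import numpy as np,cv2
from scipy.spatial.transform import Rotation as R
def cloud(d,c):
    h,w=d.shape;f=h/2/np.tan(np.radians(c["vertical_fov"])/2)
    v,u=np.mgrid[:h,:w]
    P=np.stack([(u-c["cx"])/f*d,-(v-c["cy"])/f*d,-d],-1)
    return P@R.from_euler("xyz",c["rotation"]).as_matrix().T+c["eye"]
E
python3 - <<'E'
from cell import env
from h import *
for n,box in [("top",(185,100,275,195)),("scene",(380,140,500,245))]:
    z=np.load(n+"0.npz");p,d=z["p"],z["d"];W=cloud(d,env.calibration(n))
    hsv=cv2.cvtColor(p,cv2.COLOR_BGR2HSV)
    x0,y0,x1,y1=box
    S=np.zeros(d.shape,bool);S[y0:y1,x0:x1]=1
    teal=S&(hsv[...,0]>80)&(hsv[...,0]<97)&(hsv[...,1]>90)&(d>0)
    lid=teal&(abs(W[...,2]-90)<7)
    bar=S&(W[...,2]>122)&(d>0)&(W[...,2]<160)
    print(n,"lid",lid.sum(),cv2.minAreaRect(W[lid][:,:2].astype(np.float32)),np.median(W[lid][:,2]))
    b=W[bar];print("bar",bar.sum(),cv2.minAreaRect(b[:,:2].astype(np.float32)),b.mean(0),np.percentile(b[:,2],[50,95]))
    t=bar&(W[...,2]>136);print("top",t.sum(),cv2.minAreaRect(W[t][:,:2].astype(np.float32)))
    cv2.imwrite(f"pics/{n}crop.png",cv2.resize(p[y0:y1,x0:x1],None,fx=6,fy=6,interpolation=cv2.INTER_CUBIC)[:600,:800])
    for nm,px in dict(grey=(319,152),pink=(232,262),yel=(404,266),rack=(440,180)).items():
        if n=="top":print(nm,W[px[1],px[0]])
E
```

```text
top lid 2338 ((591.6668701171875, 249.36029052734375), (182.4241485595703, 164.1968536376953), 12.383856773376465) 89.09091850458265
bar 193 ((592.01953125, 248.74159240722656), (15.28982925415039, 49.830474853515625), 60.76902770996094) [590.87600352 247.34591744 139.18499432] [141.88534494 145.22565909]
top 147 ((592.0519409179688, 248.6791229248047), (15.266234397888184, 49.716983795166016), 60.44015884399414)
grey [563.66111248  18.12839955 119.19400318]
pink [307.90474315 220.99203933 118.21197966]
yel [ 298.48334925 -169.84092572  136.25758207]
rack [ 504.06604041 -281.18704869   51.23283531]
scene lid 1665 ((595.5675048828125, 249.1524658203125), (181.5019989013672, 165.62759399414062), 12.158745765686035) 89.46356661573725
bar 222 ((601.8408813476562, 146.3043670654297), (47.59069061279297, 239.93240356445312), 4.224267482757568) [596.80371181 217.46581613 137.1104839 ] [139.35469419 145.0168498 ]
top 138 ((601.7737426757812, 146.29940795898438), (47.456031799316406, 239.93240356445312), 4.224267482757568)
```

View pics/topcrop.png

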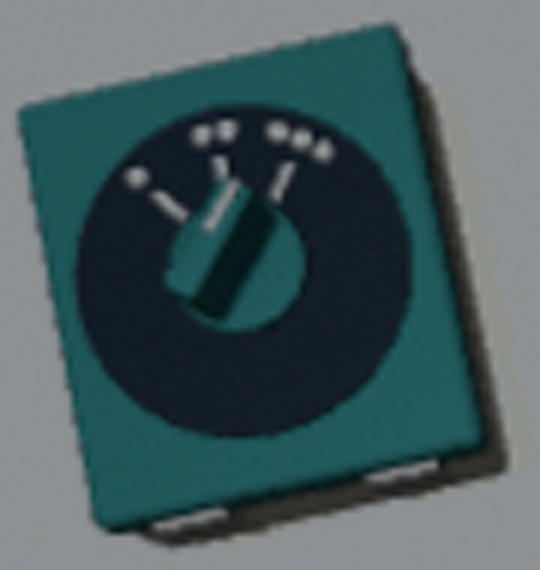

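View pics/scenecrop.png

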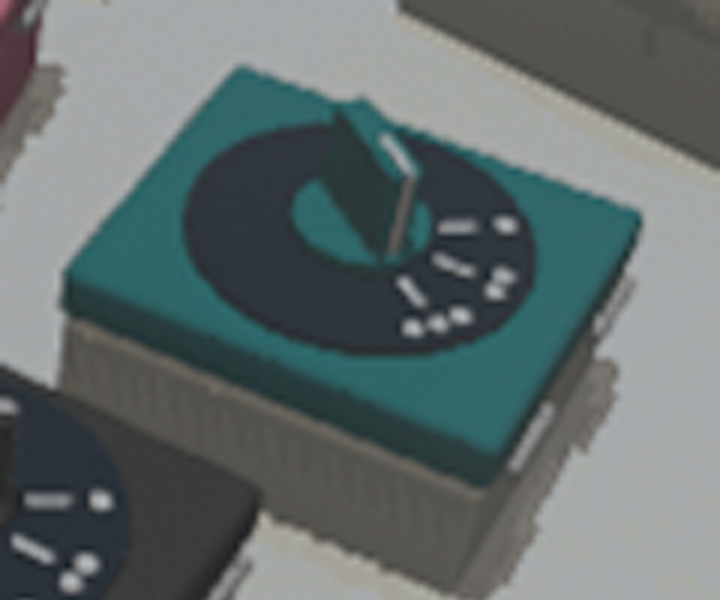

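```bash
python3 - <<'E'
from cell import env
from h import *
z=np.load("scene0.npz");W=cloud(z["d"],env.calibration("scene"))
b=(W[...,2]>125)&(W[...,2]<160)&(np.hypot(W[...,0]-592,W[...,1]-249)<40)&(z["d"]>0)
print(b.sum(),cv2.minAreaRect(W[b&(W[...,2]>140)][:,:2].astype(np.float32)),np.percentile(W[b][:,2],95))
W=cloud(np.load("top0.npz")["d"],env.calibration("top"))
# heights along corridor
A=np.array([160,604]);B=np.array([592,249]);u=(B-A)/np.linalg.norm(B-A)
q=W[...,:2]-A;s=q@u;t=q@np.array([-u[1],u[0]])
for k in range(0,600,60):
    m=(abs(s-k)<40)&(abs(t)<130);print(k,np.round(W[m][:,2].max()) if m.any() else None)
E
```

```text
178 ((594.1864624023438, 249.7620849609375), (16.290781021118164, 50.76971435546875), 58.451080322265625) 145.1330289522035
0 354.0
60 354.0
120 23.0
180 34.0
240 84.0
300 94.0
360 94.0
420 94.0
480 98.0
540 146.0
```

Call:
{"api": "move_arm", "payload": {"rows": [{"tx": -0.6,"tz": -1.3},{"tx": -1.2,"tz": -2.5},{"tx": -1.2,"tz": -2.5}]}}

```text
validation failed for argument at $.ro...
```

Call:
{"api": "move_arm", "payload": {"rows": [{"tx": -0.6,"ty": 0,"tz": -1.3,"rx": 0,"ry": 0,"rz": 0,"grip": 100},{"tx": -1.2,"ty": 0,"tz": -2.5,"rx": 0,"ry": 0,"rz": 0,"grip": 100},{"tx": -1.2,"ty": 0,"tz": -2.5,"rx": 0,"ry": 0,"rz": 0,"grip": 100}]}}

```text
t: 0.35
eef_pos: [213.6, 558.2, 233.2]
tcp_rot: [-1.571, 0.001, 1.314]
ft_force: [0.3, -0.1, 0.6]
opening: 0.998
```

Call:
{"api": "move_arm", "payload": {"rows": [{"tx": -1.2,"ty": 0,"tz": -2.5,"rx": 0,"ry": 0,"rz": 0,"grip": 100},{"tx": -1.2,"ty": 0,"tz": -2.5,"rx": 0,"ry": 0,"rz": 0,"grip": 100},{"tx": -1.2,"ty": 0,"tz": -2.5,"rx": 0,"ry": 0,"rz": 0,"grip": 100},{"tx": -1.2,"ty": 0,"tz": -2.5,"rx": 0,"ry": 0,"rz": 0,"grip": 100},{"tx": -1.2,"ty": 0,"tz": -2.5,"rx": 0,"ry": 0,"rz": 0,"grip": 100},{"tx": -1.2,"ty": 0,"tz": -2.5,"rx": 0,"ry": 0,"rz": 0,"grip": 100},{"tx": -1.2,"ty": 0,"tz": -2.5,"rx": 0,"ry": 0,"rz": 0,"grip": 100},{"tx": -1.2,"ty": 0,"tz": -2.5,"rx": 0,"ry": 0,"rz": 0,"grip": 100},{"tx": -1.2,"ty": 0,"tz": -2.5,"rx": 0,"ry": 0,"rz": 0,"grip": 100},{"tx": -1.2,"ty": 0,"tz": -2.5,"rx": 0,"ry": 0,"rz": 0,"grip": 100}]}}

```text
t: 1.18
eef_pos: [425.2, 377.3, 233.5]
tcp_rot: [-1.571, 0.0, 1.312]
ft_force: [0.3, 0.8, -0.0]
opening: 1.004
```

Call:
{"api": "move_arm", "payload": {"rows": [{"tx": -1.0,"ty": 0,"tz": -2.4,"rx": 0,"ry": 0,"rz": 0,"grip": 100},{"tx": -1.0,"ty": 0,"tz": -2.4,"rx": 0,"ry": 0,"rz": 0,"grip": 100},{"tx": -1.0,"ty": 0,"tz": -2.4,"rx": 0,"ry": 0,"rz": 0,"grip": 100},{"tx": -1.0,"ty": 0,"tz": -2.4,"rx": 0,"ry": 0,"rz": 0,"grip": 100},{"tx": -1.0,"ty": 0,"tz": -2.4,"rx": 0,"ry": 0,"rz": 0,"grip": 100},{"tx": -1.0,"ty": 0,"tz": -2.4,"rx": 0,"ry": 0,"rz": 0,"grip": 100},{"tx": -1.0,"ty": 0,"tz": -2.4,"rx": 0,"ry": 0,"rz": 0,"grip": 100},{"tx": -0.5,"ty": 0,"tz": -1.2,"rx": 0,"ry": 0.1,"rz": 0,"grip": 100},{"tx": 0,"ty": 0,"tz": 0,"rx": 0,"ry": 0.1,"rz": 0,"grip": 100},{"tx": 0,"ty": 0,"tz": 0,"rx": 0,"ry": 0.05,"rz": 0,"grip": 100}]}}

```text
t: 2.02
eef_pos: [579.6, 258.8, 233.1]
tcp_rot: [-1.57, 0.001, 1.055]
ft_force: [-1.0, -0.3, -0.2]
opening: 0.995
```

```bash
python3 - <<'E'
from cell import env
from h import *
s=env.state();print(s["t"],s["eef_pos"],s["tcp_rot"],s["joints"])
c=env.calibration("wrist");p,d=env.read_camera("wrist");print(c)
cv2.imwrite("pics/w1.png",p);W=cloud(d,c)
b=(W[...,2]>136)&(W[...,2]<155)&(np.hypot(W[...,0]-592,W[...,1]-249)<40)&(d>0)
if b.sum()>5:print(b.sum(),cv2.minAreaRect(W[b][:,:2].astype(np.float32)),np.median(W[b][:,2]))
E
```

```text
2.0167 [579.58843862 258.82798262 233.1147863 ] [-1.57030923e+00  5.76216528e-04  1.05466464e+00] [ 3.16003810e-01  5.05739283e-01  1.53361295e+00 -3.11687492e-05
  1.10299442e+00 -7.38646623e-01]
{'vertical_fov': 62.595919744976406, 'cx': 322.8290861358359, 'cy': 198.49028939944662, 'eye': array([508.02342359, 299.41227519, 384.38074132]), 'rotation': array([-0.29689833,  0.00113287,  1.05470345])}
1136 ((592.8525390625, 250.15090942382812), (15.01358413696289, 49.9893684387207), 62.2707405090332) 143.97504612081093
```

View pics/w1.png

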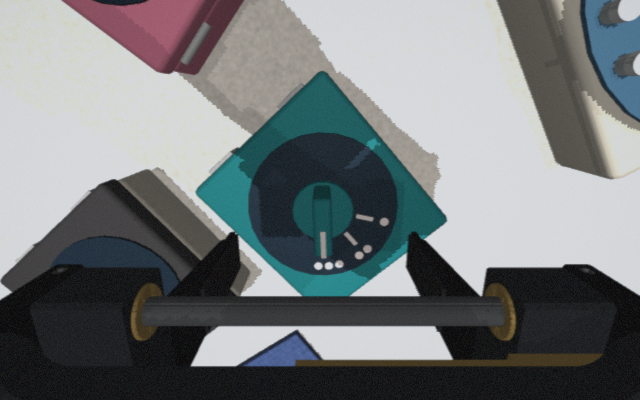

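The wrist view shows the teal dial at (322,210). Its pointer faces the three-dot mark, and the bar top is at z 144. The centre from the wrist is (592.9, 250.2), which agrees with the top view (592,249) and the scene view (594,250). I'll align and descend.

Call:
{"api": "move_arm", "payload": {"rows": [{"tx": -0.1,"ty": 0,"tz": -0.8,"rx": 0,"ry": -0.03,"rz": 0,"grip": 100},{"tx": 0,"ty": 0,"tz": -0.8,"rx": 0,"ry": 0,"rz": 0,"grip": 100},{"tx": 0,"ty": 1.0,"tz": 0,"rx": 0,"ry": 0,"rz": 0,"grip": 100},{"tx": 0,"ty": 1.5,"tz": 0,"rx": 0,"ry": 0,"rz": 0,"grip": 100},{"tx": 0,"ty": 1.5,"tz": 0,"rx": 0,"ry": 0,"rz": 0,"grip": 100},{"tx": 0,"ty": 1.5,"tz": 0,"rx": 0,"ry": 0,"rz": 0,"grip": 100},{"tx": 0,"ty": 1.5,"tz": 0,"rx": 0,"ry": 0,"rz": 0,"grip": 100},{"tx": 0,"ty": 0,"tz": 0,"rx": 0,"ry": 0,"rz": 0,"grip": 100},{"tx": 0,"ty": 0,"tz": 0,"rx": 0,"ry": 0,"rz": 0,"grip": 100}]}}

```text
t: 2.82
eef_pos: [592.1, 251.9, 162.8]
tcp_rot: [-1.569, 0.001, 1.092]
ft_force: [-0.1, 0.2, 0.8]
opening: 0.997
```

Call:
{"api": "move_arm", "payload": {"rows": [{"tx": -0.13,"ty": 0,"tz": -0.15,"rx": 0,"ry": 0,"rz": 0,"grip": 100},{"tx": 0,"ty": 1.0,"tz": 0,"rx": 0,"ry": 0,"rz": 0,"grip": 100},{"tx": 0,"ty": 1.2,"tz": 0,"rx": 0,"ry": 0,"rz": 0,"grip": 100},{"tx": 0,"ty": 1.0,"tz": 0,"rx": 0,"ry": 0,"rz": 0,"grip": 100},{"tx": 0,"ty": 0,"tz": 0,"rx": 0,"ry": 0,"rz": 0,"grip": 100},{"tx": 0,"ty": 0,"tz": 0,"rx": 0,"ry": 0,"rz": 0,"grip": 100},{"tx": 0,"ty": 0,"tz": 0,"rx": 0,"ry": 0,"rz": 0,"grip": 40},{"tx": 0,"ty": 0,"tz": 0,"rx": 0,"ry": 0,"rz": 0,"grip": 40},{"tx": 0,"ty": 0,"tz": 0,"rx": 0,"ry": 0,"rz": 0,"grip": 40}]}}

```text
t: 3.57
eef_pos: [593.4, 250.3, 132.1]
tcp_rot: [-1.571, -0.001, 1.092]
ft_force: [0.2, -0.1, 0.5]
opening: 0.842
```

```bash
python3 - <<'E'
from cell import env
from h import *
s=env.state();print(s["t"],s["eef_pos"],s["tcp_rot"],s["opening"])
c=env.calibration("wrist");p,d=env.read_camera("wrist")
cv2.imwrite("pics/w2.png",p)
E
```

```text
3.5667 [593.4422989  250.31646419 132.09476329] [-1.57134479e+00 -6.29122408e-04  1.09205929e+00] 0.8418508618242941
```

View pics/w2.png

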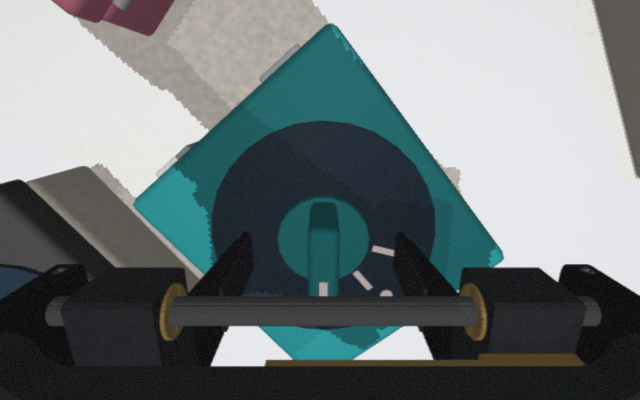

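The bar at (322,250) sits centred between the fingers, so I'll close on it.

Call:
{"api": "move_arm", "payload": {"rows": [{"tx": 0,"ty": 0,"tz": 0,"rx": 0,"ry": 0,"rz": 0,"grip": 0},{"tx": 0,"ty": 0,"tz": 0,"rx": 0,"ry": 0,"rz": 0,"grip": 0},{"tx": 0,"ty": 0,"tz": 0,"rx": 0,"ry": 0,"rz": 0,"grip": 0},{"tx": 0,"ty": 0,"tz": 0,"rx": 0,"ry": 0,"rz": 0,"grip": 0},{"tx": 0,"ty": 0,"tz": 0,"rx": 0,"ry": 0,"rz": 0,"grip": 0},{"tx": 0,"ty": 0,"tz": 0,"rx": 0,"ry": 0,"rz": 0,"grip": 0},{"tx": 0,"ty": 0,"tz": 0,"rx": 0,"ry": 0,"rz": 0,"grip": 0},{"tx": 0,"ty": 0,"tz": 0,"rx": 0,"ry": 0,"rz": 0,"grip": 0},{"tx": 0,"ty": 0,"tz": 0,"rx": 0,"ry": 0,"rz": 0,"grip": 0},{"tx": 0,"ty": 0,"tz": 0,"rx": 0,"ry": 0,"rz": 0,"grip": 0}]}}

```text
t: 4.45
eef_pos: [593.4, 250.4, 131.7]
tcp_rot: [-1.571, -0.001, 1.092]
ft_force: [1.0, 2.2, -0.2]
opening: 0.152
```

Call:
{"api": "move_arm", "payload": {"rows": [{"tx": 0,"ty": 0,"tz": 0,"rx": 0,"ry": 0,"rz": 0,"grip": 0},{"tx": 0,"ty": 0,"tz": 0,"rx": 0,"ry": 0,"rz": 0,"grip": 0},{"tx": 0,"ty": 0,"tz": 0,"rx": 0,"ry": 0,"rz": 0,"grip": 0},{"tx": 0,"ty": 0,"tz": 0,"rx": 0,"ry": 0,"rz": 0,"grip": 0},{"tx": 0,"ty": 0,"tz": 0,"rx": 0,"ry": 0,"rz": 0,"grip": 0},{"tx": 0,"ty": 0,"tz": 0,"rx": 0,"ry": 0,"rz": 0,"grip": 0}]}}

```text
t: 4.95
eef_pos: [593.4, 250.4, 131.7]
tcp_rot: [-1.571, -0.001, 1.092]
ft_force: [1.6, 4.2, -2.3]
opening: 0.156
```

Gripped, with opening 0.156 ≈ 15 mm. Next is the turn to the one-dot mark: tool yaw 2.415, a turn of -1.32 about tool y.

Call:
{"api": "move_arm", "payload": {"rows": [{"tx": 0,"ty": 0,"tz": 0,"rx": 0,"ry": -0.05,"rz": 0,"grip": 0},{"tx": 0,"ty": 0,"tz": 0,"rx": 0,"ry": -0.07,"rz": 0,"grip": 0},{"tx": 0,"ty": 0,"tz": 0,"rx": 0,"ry": -0.07,"rz": 0,"grip": 0},{"tx": 0,"ty": 0,"tz": 0,"rx": 0,"ry": -0.07,"rz": 0,"grip": 0},{"tx": 0,"ty": 0,"tz": 0,"rx": 0,"ry": -0.07,"rz": 0,"grip": 0},{"tx": 0,"ty": 0,"tz": 0,"rx": 0,"ry": -0.07,"rz": 0,"grip": 0},{"tx": 0,"ty": 0,"tz": 0,"rx": 0,"ry": -0.07,"rz": 0,"grip": 0},{"tx": 0,"ty": 0,"tz": 0,"rx": 0,"ry": -0.07,"rz": 0,"grip": 0},{"tx": 0,"ty": 0,"tz": 0,"rx": 0,"ry": -0.07,"rz": 0,"grip": 0},{"tx": 0,"ty": 0,"tz": 0,"rx": 0,"ry": -0.05,"rz": 0,"grip": 0}]}}

```text
t: 5.78
eef_pos: [593.4, 250.8, 131.7]
tcp_rot: [-1.572, -0.001, 1.756]
ft_force: [1.1, 6.4, -1.8]
opening: 0.156
```

Forces are low and the TCP is holding its place. Continuing.

Call:
{"api": "move_arm", "payload": {"rows": [{"tx": 0,"ty": 0,"tz": 0,"rx": 0,"ry": -0.06,"rz": 0,"grip": 0},{"tx": 0,"ty": 0,"tz": 0,"rx": 0,"ry": -0.08,"rz": 0,"grip": 0},{"tx": 0,"ty": 0,"tz": 0,"rx": 0,"ry": -0.08,"rz": 0,"grip": 0},{"tx": 0,"ty": 0,"tz": 0,"rx": 0,"ry": -0.08,"rz": 0,"grip": 0},{"tx": 0,"ty": 0,"tz": 0,"rx": 0,"ry": -0.08,"rz": 0,"grip": 0},{"tx": 0,"ty": 0,"tz": 0,"rx": 0,"ry": -0.08,"rz": 0,"grip": 0},{"tx": 0,"ty": 0,"tz": 0,"rx": 0,"ry": -0.08,"rz": 0,"grip": 0},{"tx": 0,"ty": 0,"tz": 0,"rx": 0,"ry": -0.08,"rz": 0,"grip": 0},{"tx": 0,"ty": 0,"tz": 0,"rx": 0,"ry": -0.04,"rz": 0,"grip": 0},{"tx": 0,"ty": 0,"tz": 0,"rx": 0,"ry": 0,"rz": 0,"grip": 0}]}}

```text
t: 6.62
eef_pos: [593.2, 251.2, 131.7]
tcp_rot: [-1.572, -0.001, 2.415]
ft_force: [1.1, 8.3, -2.1]
opening: 0.155
```

Call:
{"api": "move_arm", "payload": {"rows": [{"tx": 0,"ty": 0,"tz": 0,"rx": 0,"ry": 0,"rz": 0,"grip": 0},{"tx": 0,"ty": 0,"tz": 0,"rx": 0,"ry": 0,"rz": 0,"grip": 0},{"tx": 0,"ty": 0,"tz": 0,"rx": 0,"ry": 0,"rz": 0,"grip": 0},{"tx": 0,"ty": 0,"tz": 0,"rx": 0,"ry": 0,"rz": 0,"grip": 0},{"tx": 0,"ty": 0,"tz": 0,"rx": 0,"ry": 0,"rz": 0,"grip": 0}]}}

```text
t: 7.03
eef_pos: [593.2, 251.1, 131.7]
tcp_rot: [-1.572, -0.001, 2.412]
ft_force: [-0.1, 8.9, -2.2]
opening: 0.158
```

```bash
python3 - <<'E'
from cell import env
from h import *
s=env.state();print(s["t"],s["eef_pos"],s["tcp_rot"],s["joints"])
for n,b in [("wrist",None),("scene",(380,140,500,245))]:
    p,d=env.read_camera(n)
    if b: p=cv2.resize(p[b[1]:b[3],b[0]:b[2]],None,fx=5,fy=5,interpolation=cv2.INTER_CUBIC)
    cv2.imwrite(f"pics/{n}3.png",p)
E
```

```text
7.0333 [593.20010431 251.13614758 131.67434591] [-1.57205719e+00 -6.80205335e-04  2.41205305e+00] [ 2.97510719e-01  6.26115677e-01  1.61009278e+00  1.57006683e-03
  9.04657671e-01 -2.11551168e+00]
```

View pics/wrist3.png

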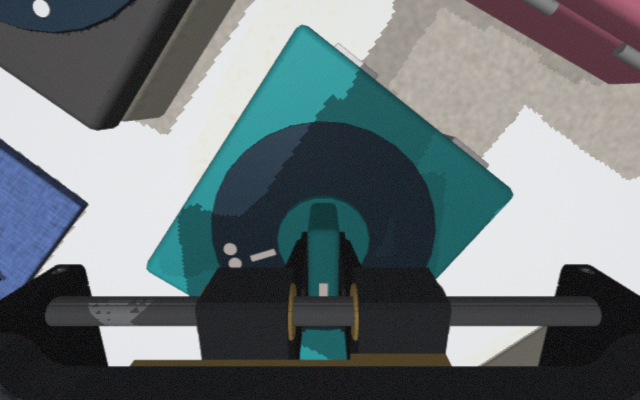

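View pics/scene3.png

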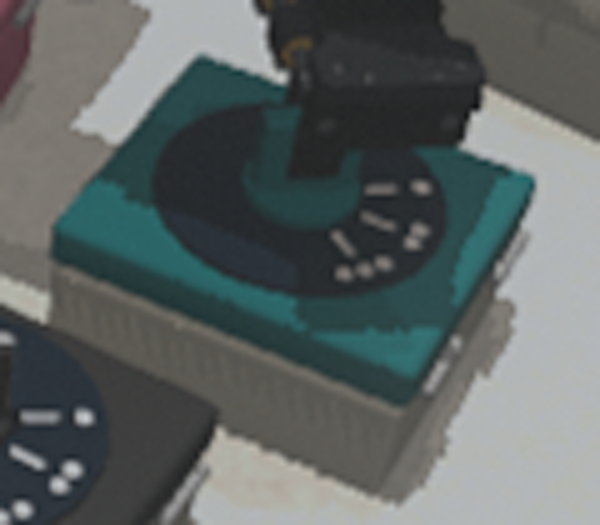

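The dial has followed the gripper. In the wrist view the white line at (323,290) points ahead of the bar, with the two-dot mark at (262,255) off to its side, so the dial is on the one-dot mark and standing still. Now to three dots: yaw 1.159, ry +1.25.

Call:
{"api": "move_arm", "payload": {"rows": [{"tx": 0,"ty": 0,"tz": 0,"rx": 0,"ry": 0.05,"rz": 0,"grip": 0},{"tx": 0,"ty": 0,"tz": 0,"rx": 0,"ry": 0.07,"rz": 0,"grip": 0},{"tx": 0,"ty": 0,"tz": 0,"rx": 0,"ry": 0.07,"rz": 0,"grip": 0},{"tx": 0,"ty": 0,"tz": 0,"rx": 0,"ry": 0.07,"rz": 0,"grip": 0},{"tx": 0,"ty": 0,"tz": 0,"rx": 0,"ry": 0.07,"rz": 0,"grip": 0},{"tx": 0,"ty": 0,"tz": 0,"rx": 0,"ry": 0.07,"rz": 0,"grip": 0},{"tx": 0,"ty": 0,"tz": 0,"rx": 0,"ry": 0.07,"rz": 0,"grip": 0},{"tx": 0,"ty": 0,"tz": 0,"rx": 0,"ry": 0.07,"rz": 0,"grip": 0},{"tx": 0,"ty": 0,"tz": 0,"rx": 0,"ry": 0.07,"rz": 0,"grip": 0},{"tx": 0,"ty": 0,"tz": 0,"rx": 0,"ry": 0.07,"rz": 0,"grip": 0}]}}

```text
t: 7.97
eef_pos: [593.4, 250.8, 131.7]
tcp_rot: [-1.572, -0.001, 1.729]
ft_force: [1.5, 5.5, -2.0]
opening: 0.162
```

Call:
{"api": "move_arm", "payload": {"rows": [{"tx": 0,"ty": 0,"tz": 0,"rx": 0,"ry": 0.07,"rz": 0,"grip": 0},{"tx": 0,"ty": 0,"tz": 0,"rx": 0,"ry": 0.08,"rz": 0,"grip": 0},{"tx": 0,"ty": 0,"tz": 0,"rx": 0,"ry": 0.08,"rz": 0,"grip": 0},{"tx": 0,"ty": 0,"tz": 0,"rx": 0,"ry": 0.08,"rz": 0,"grip": 0},{"tx": 0,"ty": 0,"tz": 0,"rx": 0,"ry": 0.08,"rz": 0,"grip": 0},{"tx": 0,"ty": 0,"tz": 0,"rx": 0,"ry": 0.08,"rz": 0,"grip": 0},{"tx": 0,"ty": 0,"tz": 0,"rx": 0,"ry": 0.06,"rz": 0,"grip": 0},{"tx": 0,"ty": 0,"tz": 0,"rx": 0,"ry": 0.04,"rz": 0,"grip": 0},{"tx": 0,"ty": 0,"tz": 0,"rx": 0,"ry": 0,"rz": 0,"grip": 0},{"tx": 0,"ty": 0,"tz": 0,"rx": 0,"ry": 0,"rz": 0,"grip": 0}]}}

```text
t: 8.8
eef_pos: [593.4, 250.4, 131.7]
tcp_rot: [-1.571, -0.001, 1.163]
ft_force: [2.3, 4.7, -2.5]
opening: 0.157
```

Call:
{"api": "move_arm", "payload": {"rows": [{"tx": 0,"ty": 0,"tz": 0,"rx": 0,"ry": 0,"rz": 0,"grip": 0},{"tx": 0,"ty": 0,"tz": 0,"rx": 0,"ry": 0,"rz": 0,"grip": 0},{"tx": 0,"ty": 0,"tz": 0,"rx": 0,"ry": 0,"rz": 0,"grip": 0},{"tx": 0,"ty": 0,"tz": 0,"rx": 0,"ry": 0,"rz": 0,"grip": 0},{"tx": 0,"ty": 0,"tz": 0,"rx": 0,"ry": 0,"rz": 0,"grip": 0}]}}

```text
t: 9.22
eef_pos: [593.4, 250.5, 131.6]
tcp_rot: [-1.571, -0.001, 1.164]
ft_force: [2.5, 4.2, -1.6]
opening: 0.155
```

```bash
python3 - <<'E'
from cell import env
from h import *
s=env.state();print(s["t"],s["eef_pos"],s["tcp_rot"])
p,d=env.read_camera("wrist");cv2.imwrite(f"pics/w4.png",p)
E
```

```text
9.2167 [593.37329611 250.45171219 131.63969071] [-1.57090716e+00 -5.78386318e-04  1.16363985e+00]
```

View pics/w4.png

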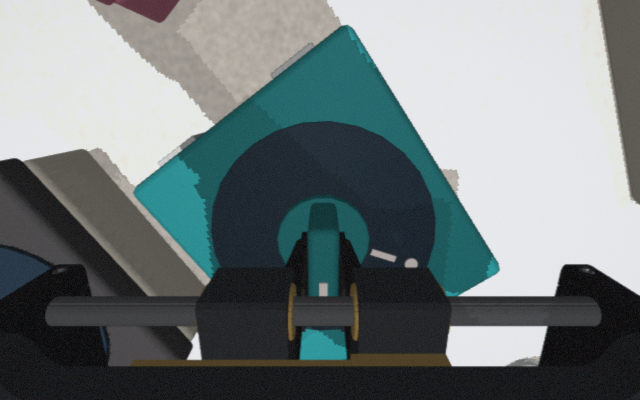

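The bar is still held at (322,260), with the one-dot mark at (390,260) to its right, so the dial is standing on three dots. Now to two dots: yaw 1.787, ry -0.62. After that I'll release.

Call:
{"api": "move_arm", "payload": {"rows": [{"tx": 0,"ty": 0,"tz": 0,"rx": 0,"ry": -0.05,"rz": 0,"grip": 0},{"tx": 0,"ty": 0,"tz": 0,"rx": 0,"ry": -0.08,"rz": 0,"grip": 0},{"tx": 0,"ty": 0,"tz": 0,"rx": 0,"ry": -0.08,"rz": 0,"grip": 0},{"tx": 0,"ty": 0,"tz": 0,"rx": 0,"ry": -0.08,"rz": 0,"grip": 0},{"tx": 0,"ty": 0,"tz": 0,"rx": 0,"ry": -0.08,"rz": 0,"grip": 0},{"tx": 0,"ty": 0,"tz": 0,"rx": 0,"ry": -0.08,"rz": 0,"grip": 0},{"tx": 0,"ty": 0,"tz": 0,"rx": 0,"ry": -0.08,"rz": 0,"grip": 0},{"tx": 0,"ty": 0,"tz": 0,"rx": 0,"ry": -0.06,"rz": 0,"grip": 0},{"tx": 0,"ty": 0,"tz": 0,"rx": 0,"ry": -0.03,"rz": 0,"grip": 0},{"tx": 0,"ty": 0,"tz": 0,"rx": 0,"ry": 0,"rz": 0,"grip": 0}]}}

```text
t: 10.1
eef_pos: [593.4, 250.8, 131.7]
tcp_rot: [-1.572, -0.001, 1.786]
ft_force: [1.9, 8.1, -1.9]
opening: 0.155
```

Call:
{"api": "move_arm", "payload": {"rows": [{"tx": 0,"ty": 0,"tz": 0,"rx": 0,"ry": 0,"rz": 0,"grip": 0},{"tx": 0,"ty": 0,"tz": 0,"rx": 0,"ry": 0,"rz": 0,"grip": 0},{"tx": 0,"ty": 0,"tz": 0,"rx": 0,"ry": 0,"rz": 0,"grip": 60},{"tx": 0,"ty": 0,"tz": 0,"rx": 0,"ry": 0,"rz": 0,"grip": 60},{"tx": 0,"ty": 0,"tz": 0,"rx": 0,"ry": 0,"rz": 0,"grip": 60},{"tx": 0,"ty": 0,"tz": 0,"rx": 0,"ry": 0,"rz": 0,"grip": 60},{"tx": 0,"ty": 0,"tz": 0,"rx": 0,"ry": 0,"rz": 0,"grip": 60},{"tx": 0,"ty": 0,"tz": 0,"rx": 0,"ry": 0,"rz": 0,"grip": 60},{"tx": 0,"ty": 0,"tz": 0,"rx": 0,"ry": 0,"rz": 0,"grip": 60}]}}

```text
t: 10.85
eef_pos: [593.2, 250.2, 131.6]
tcp_rot: [-1.571, -0.0, 1.782]
ft_force: [-0.0, 0.1, -0.2]
opening: 0.574
```

Released, with the force back to about zero. I'll lift straight up and then back off so the dial can be seen.

Call:
{"api": "move_arm", "payload": {"rows": [{"tx": 0,"ty": -0.8,"tz": 0,"rx": 0,"ry": 0,"rz": 0,"grip": 60},{"tx": 0,"ty": -1.5,"tz": 0,"rx": 0,"ry": 0,"rz": 0,"grip": 60},{"tx": 0,"ty": -2,"tz": 0,"rx": 0,"ry": 0,"rz": 0,"grip": 60},{"tx": 0,"ty": -2,"tz": 0,"rx": 0,"ry": 0,"rz": 0,"grip": 60},{"tx": 0,"ty": -2,"tz": 0,"rx": 0,"ry": 0,"rz": 0,"grip": 60},{"tx": 0,"ty": -2,"tz": 0,"rx": 0,"ry": 0,"rz": 0,"grip": 60},{"tx": 0,"ty": -1,"tz": 0,"rx": 0,"ry": 0,"rz": 0,"grip": 60},{"tx": 0,"ty": 0,"tz": 0,"rx": 0,"ry": 0,"rz": 0,"grip": 60},{"tx": 0,"ty": 0,"tz": 0,"rx": 0,"ry": 0,"rz": 0,"grip": 60}]}}

```text
t: 11.6
eef_pos: [593.1, 250.2, 244.6]
tcp_rot: [-1.571, -0.0, 1.782]
ft_force: [-0.3, -0.1, -0.5]
opening: 0.601
```

```bash
python3 - <<'E'
from cell import env
from h import *
s=env.state();print(s["t"],s["eef_pos"],s["tcp_rot"],s["qvel"].round(3),s["ft_force"])
c=env.calibration("wrist");p,d=env.read_camera("wrist");W=cloud(d,c)
cv2.imwrite("pics/w5.png",p)
b=(W[...,2]>138)&(W[...,2]<150)&(np.hypot(W[...,0]-593,W[...,1]-250)<32)&(d>0)
r=cv2.minAreaRect(W[b][:,:2].astype(np.float32));print(b.sum(),r)
hsv=cv2.cvtColor(p,cv2.COLOR_BGR2HSV)
l=(hsv[...,0]>80)&(hsv[...,0]<97)&(hsv[...,1]>90)&(abs(W[...,2]-90)<4)&(d>0)
print(cv2.minAreaRect(W[l][:,:2].astype(np.float32)))
p2,d2=env.read_camera("scene");p0=np.load("scene0.npz")["p"]
cv2.imwrite("pics/scene5.png",p2)
for nm,(x0,y0,x1,y1) in dict(grey=(315,190,425,285),rack=(190,265,290,352)).items():
    print(nm,cv2.absdiff(p0,p2)[y0:y1,x0:x1].max(-1).mean(), cv2.phaseCorrelate(*[cv2.cvtColor(q[y0:y1,x0:x1],cv2.COLOR_BGR2GRAY).astype(np.float32) for q in(p0,p2)]))
E
```

```text
11.6 [593.12211847 250.20386818 244.59445927] [-1.57117062e+00 -1.31248829e-04  1.78201016e+00] [-0.002  0.023  0.022  0.001 -0.007 -0.002] [-0.2704069  -0.11783783 -0.48923565]
1076 ((593.43359375, 249.78639221191406), (50.5782356262207, 14.510988235473633), 12.56943130493164)
((604.9561767578125, 193.34933471679688), (181.06900024414062, 276.9527282714844), 12.10845947265625)
grey 5.5917703349282295 ((-0.035939429050877436, 0.01095731019583468), 0.9506446334636873)
rack 8.598275862068965 ((-0.005199084637091289, 0.0018560155043516602), 1.0039784728156196)
```

View pics/w5.png

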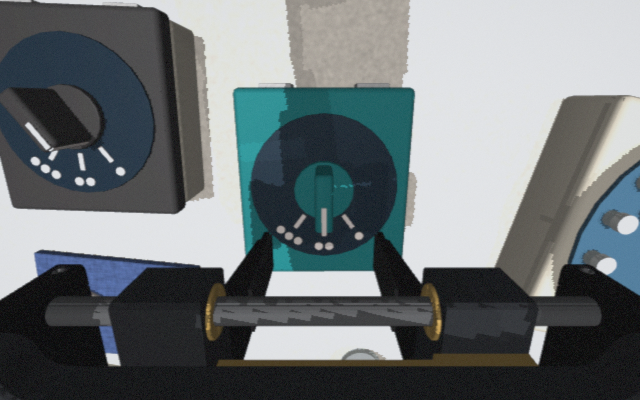

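View pics/scene5.png

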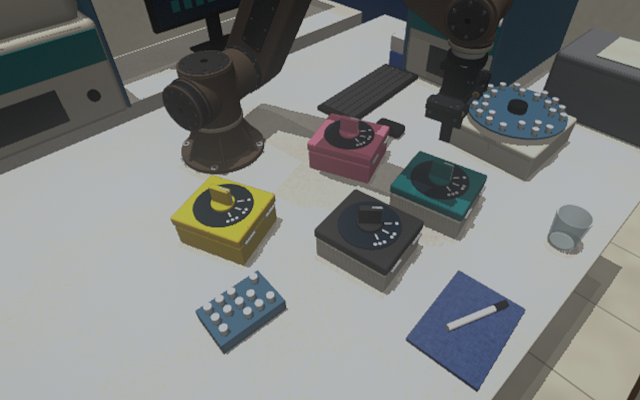

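The wrist view shows the pointer at (323,220) lined up with the two-dot mark at (323,245). The bar is at 12.6° and the case at about 12.2°, so the dial angle is about 0. Grey and rack are unmoved (shift under 0.04 px). Handing in.

```bash
python3 -c "
from cell import env
print(env.job_done())"
```

```text
the job is handed in; nothing more can be done
None
```

I set the teal dial through 1, 3, 2 as asked, let go of it and handed the job in at about 11.7 s of the 46 s allowed. The hand-in gives no verdict.

- **Combination:** I gripped the dial's bar at 131.7 mm and turned it to the one-dot mark at about +0.63 rad, holding for about 0.4 s. I then turned it to the three-dot mark at about -0.62 rad, holding for about 0.5 s, and finally to two dots. The hold angles come from the tool's yaw and the measured case yaw. Wrist forces I read stayed under 10 N.
- **Final dial position:** After release, the wrist camera shows the bar at 12.6° and the case at about 12.2°, so the dial is within about 0.01 rad of the two-dot mark.
- **Grey dial and rack:** Comparing the scene pictures from start and end shows a shift under 0.04 px for both.
- **Gripper:** It is clear of everything, about 113 mm above where it held the dial, and the force reads about zero.
- **Disagreements between checks:**
  - The views put the dial's axis 1–2 mm apart (top 592/249, scene 594/250, wrist 593/250); I used the wrist value.
  - The last wrist fit of the lid took in some stray pixels, so only its angle is usable. That angle matches the earlier 12.4° from the top view.

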